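# Stop the pad drying stand from rocking

## Robot

A 6-joint arm with a two-finger parallel gripper is mounted at the origin on a cart in front of the work surface, level with it; the furniture and walls round the work are solid. World frame = base frame: x ahead of the robot, y to its left, z up, the work surface at z = 0. Lengths are in mm, angles in rad, forces in N, time in s.
With the tool pointing down it reaches from about 350 to 975 mm from the base axis. Payload 7.1 kg.
Tool frame: the origin (TCP) lies on the mounting face of the last link; the fingertips stand 182 mm ahead of it and the grasp point (between the pads) lies 163 mm ahead of it (ctrl.tcp_to_tips is the distance from the TCP to the fingertips, in mm); z points along the fingers, y is the direction in which the jaws open and shut (so a half turn about z gives the same grasp; the last joint's range is limited). The gripper opens to 88 mm and grips with 3 to 60 N. Pads are 20 mm wide; open, the fingers measure 115 mm over their backs; the gripper's body (75 mm by 178 mm) begins 61 mm behind the grasp point.
Start: joints at [-1.366, 0.423, 1.63, -0, 1.089, -0.019], TCP at [138.73, -609.393, 404.675] pointing down, gripper open.
Joint ranges: [-3, 3], [-0.9, 2.11], [0.09, 2.58], [-1.31, 4.45], [0.11, 2.69], [-2.54, 2.54]. Speed limits (rad/s): [2.39, 2.39, 3.01, 3.14, 3.14, 3.14].

## Interface

Orientations are given as a rotation vector (axis times angle).
In Python, from workcell import ctrl gives the robot as it stands. The module is installed in compiled form; this text tells all that it offers.
- The arm moves only by the tool send_rows, never from a script. Its argument "commands" is a list of rows, each an object with "translation": the shift along the world's x, y, z normalised to -1 to 1, where 1 is 0.1 m, a list of three; "twist": the turn, a rotation vector about the world's x, y, z normalised to -1 to 1, where 1 is 0.5 rad, a list of three. A call has exactly 10 rows; each row is the pose to reach, as a shift and turn from the pose commanded when the call began; what a row does not reach only later rows make up. A row lasts 1/10 s, in which the tool goes at most 50 mm and 8.59 degrees, less where a joint would pass 70% of its speed; a pose out of reach is approached as far as the arm can. A call with a number of a shift or a turn outside -1 to 1 is refused whole. A call with a gripper value outside its range is refused whole. "grip" is the closure, from -1 (fully open) to 1 (shut), set as the call begins (left out, the last holds). The fingers move at their own pace and stop on an object; the grip force is fixed at half the most. Time passes only in rows, so rows that repeat a pose let the fingers close, or fill a call up. It gives the time, the measured TCP pose, the force and the opening at its end, in the units of the state.
- ctrl.get_obs(): the state, without advancing time (a new reading comes with each control period).
- ctrl.get_image(name): name is "scene" or "top"; returns a dict with "img" (384x512x3 uint8, red, green, blue), "intrinsics" (3x3 intrinsics, pixels), "cam_to_world" (4x4, takes a point from camera to world coordinates). Camera axes: x right, y down, z forward; pixel columns grow to the right and rows downward; lengths in mm; the calibration is good to about 2 mm. A picture is of the moment at which its call begins. There is no depth.
- ctrl.close_job(): hands the job in, once; it reports no verdict.
The state is a dict: "t": time; "qpos": joint angles; "qvel": joint speeds; "joint_torque": joint torques, N m; "ee_pos": TCP position; "orientation": TCP orientation; "ft_force": force on the tool from outside, world axes, zero at the start; "moment": the same for the moment, N m; "width": finger opening in mm.
Only numpy, scipy, OpenCV 4.12 (cv2) and the standard library are available. Lean on these libraries where they do the work, as an engineer would, in place of code of your own. Each camera call takes 0.05 s, during which the arm holds its last target. There are 200 camera calls.

## Task

Two four-footed pad drying stands sit in round drip dishes, each dish with a raised metal rib straight across its middle. One stand rocks because two of its feet are up on the rib: turn that stand in its dish, without taking it out, until all four feet rest on the dish floor beside the rib and it stands level, then let go. Leave the other stand as it is.

Things in the scene. Friction and masses are not known exactly. Their poses are not given: they have to be found in the camera images.
- stand_a: The stand that rocks: two crossed dark steel bars, 132 mm long, along its x and y axes, tops 29 mm up; under their ends 4 rubber feet, 14 mm across, 58 mm from the centre; 0.2 to 0.45 kg. Origin: its centre at the feet's undersides; z up the post. It starts with the +x and -x feet on the rib, leaning 7 degrees. Turned 45 degrees to the rib, either way, all feet clear the rib.
- stand_a_grip (a point): Centre of stand_a's black flat grip on top of its central post, 80 mm above the feet's undersides; same axes as stand_a. The grip is 46 mm long along x, 14 mm thick along y and 36 mm high. At the start its length lies within about 10 degrees of the rib's direction.
- dish_a: The dish under stand_a, fixed to the table: round, grey, 162 mm across (156 mm inside), rim 11 mm high, floor 4 mm above the table. The rib, a flat bright metal strip 26 mm wide, 150 mm long, its top 7 mm higher than the floor, runs across the middle along the dish's x axis. Origin: centre of the underside, at table height; z up. The other dish is alike.
- stand_b: The other stand, of the same shape and size as stand_a, in the other dish. It already stands level, all four feet on its dish's floor, its grip roughly diagonal to the rib. Origin and axes as for stand_a.
Things that resemble listed ones, but are neither listed nor needed, are in the scene too. Leave any pink look-alike of the stand_a alone.

How it is judged (in metres and radians):
At the end, for the whole second after the job is handed in: stand_a is at rest in its dish, its feet down on the dish floor (origin within 2.5 mm of it), level within 2 degrees, its centre within 25 mm of the dish's centre; stand_b still stands level within 15 mm of where it was (z of stand_a in the frame of dish_a below 0.0065 m and angle between each of stand_a, stand_b's own z axis and vertical below 0.035 rad and horizontal distance between stand_a and dish_a below 0.025 m and linear speed of stand_a below 0.02 m/s and angular speed of stand_a below 0.1 rad/s and distance of stand_b from where it was at the start of the episode below 0.015 m); the robot touches nothing.
It fails at once if the rocking stand is taken out of its dish (lifted more than 60 mm, or moved more than 50 mm aside) (z of stand_a in the frame of dish_a above 0.064 m or horizontal distance between stand_a and dish_a above 0.05 m).
It fails at once if the other stand is moved by more than 20 mm (distance of stand_b from where it was at the start of the episode above 0.02 m).
It also fails if it takes over 29 s, if anything falls off the work surface, if the arm or the gripper's body presses on something with over 40 N, if the wrist force passes 120 N, or if a joint passes its speed limit or range.

## Working session

There is one attempt and no reset: what is moved stays moved. The work goes in short steps, Python scripts to look and compute and a tool call to move; the robot and the scene stay as the last step left them, time stands still between calls to the robot, and variables do not carry over. Pictures are saved under pics/ and viewed, about 8 in all and at most 12, crops included, and the job is handed in when it is done.

Besides the shell and the picture viewer there is one more tool, called after ">>>" as name([rows], argument=value, ...), one row to a line, values as JSON. send_rows: Moves the arm, as the interface text tells. Its arguments: {"type":"object","properties":{"commands":{"type":"array","items":{"type":"object","properties":{"translation":{"type":"array","items":{"type":"number"}},"twist":{"type":"array","items":{"type":"number"}}}}},"grip":{"type":"number"}},"required":["commands"]}

```bash
mkdir -p pics
cat > h.py <<'E'
import numpy as np, cv2
from workcell import ctrl
def shot(name,fn=None):
    d=ctrl.get_image(name); 
    if fn: cv2.imwrite('pics/'+fn,d['img'][:,:,::-1])
    return d
def ray(d,u,v,z):
    K=np.array(d['intrinsics']);T=np.array(d['cam_to_world'])
    r=T[:3,:3]@np.linalg.solve(K,[u,v,1]);o=T[:3,3]
    return (o+r*(z-o[2])/r[2]).round(1)
def proj(d,p):
    K=np.array(d['intrinsics']);T=np.linalg.inv(np.array(d['cam_to_world']))
    c=K@(T[:3,:3]@np.array(p)+T[:3,3]);return (c[:2]/c[2]).round(1)
E
python3 - <<'E'
from h import *
a=shot('top');b=shot('scene')
cv2.imwrite('pics/a.png',cv2.resize(np.vstack([a['img'],b['img']])[:,:,::-1],None,fx=.78,fy=.78))
cv2.imwrite('pics/top.png',cv2.resize(a['img'][:,:,::-1],None,fx=1.56,fy=1.56))
cv2.imwrite('pics/scene.png',cv2.resize(b['img'][:,:,::-1],None,fx=1.56,fy=1.56))
for d in(a,b): print(np.round(d['intrinsics'],1),np.round(d['cam_to_world'],3))
print(ctrl.get_obs(),ctrl.tcp_to_tips)
E
```

```text
[[438.7   0.  255.8]
 [  0.  438.7 197.9]
 [  0.    0.    1. ]] [[-1.000000e-03 -9.810000e-01  1.930000e-01  2.880630e+02]
 [-1.000000e+00  5.000000e-03  1.900000e-02 -1.602980e+02]
 [-2.000000e-02 -1.930000e-01 -9.810000e-01  1.016573e+03]
 [ 0.000000e+00  0.000000e+00  0.000000e+00  1.000000e+00]]
[[438.2   0.  258.1]
 [  0.  438.2 199.1]
 [  0.    0.    1. ]] [[-8.55000e-01 -3.72000e-01  3.61000e-01  1.19944e+02]
 [-5.19000e-01  6.34000e-01 -5.74000e-01  4.60853e+02]
 [-1.60000e-02 -6.78000e-01 -7.35000e-01  8.70562e+02]
 [ 0.00000e+00  0.00000e+00  0.00000e+00  1.00000e+00]]
{'t': 0.1, 'qpos': array([-1.36598526e+00,  4.23753950e-01,  1.63061293e+00,  2.46705817e-05,
        1.08859056e+00, -1.89891496e-02]), 'qvel': array([-7.61371208e-04,  4.66515515e-05, -2.15526896e-03,  6.32201745e-04,
        9.82157473e-04, -1.33126849e-03]), 'joint_torque': array([ 9.54661118e-04, -5.45615852e+01, -2.74324805e+01,  6.46292302e-02,
        1.89094862e-02, -4.07150537e-05]), 'ee_pos': array([ 138.69317632, -609.15670373,  403.98604914]), 'orientation': array([-3.12059382e+00, -3.50641525e-01,  1.64651383e-04]), 'ft_force': array([ 0.07315814, -0.11925203,  0.14721327]), 'moment': array([ 0.01184036, -0.01313449,  0.01661656]), 'width': 87.95623232768907} 182.0
```

View pics/top.png

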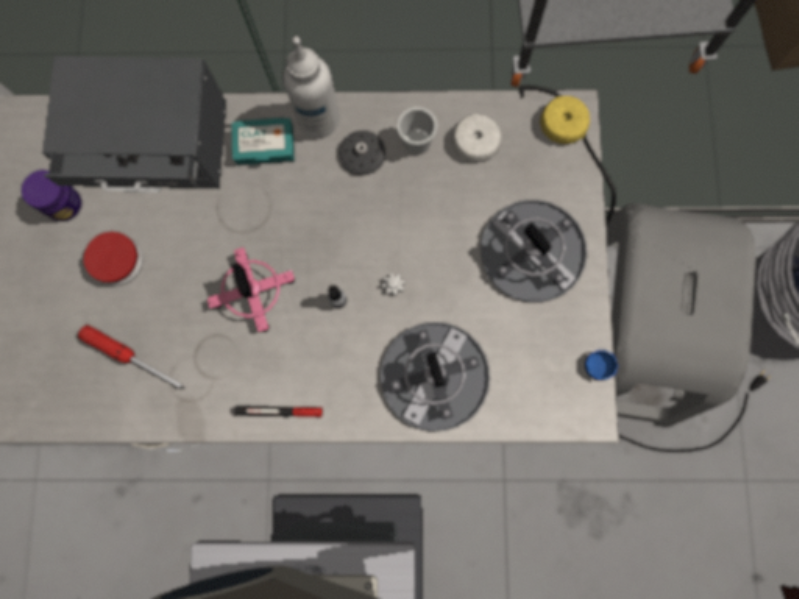

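View pics/scene.png

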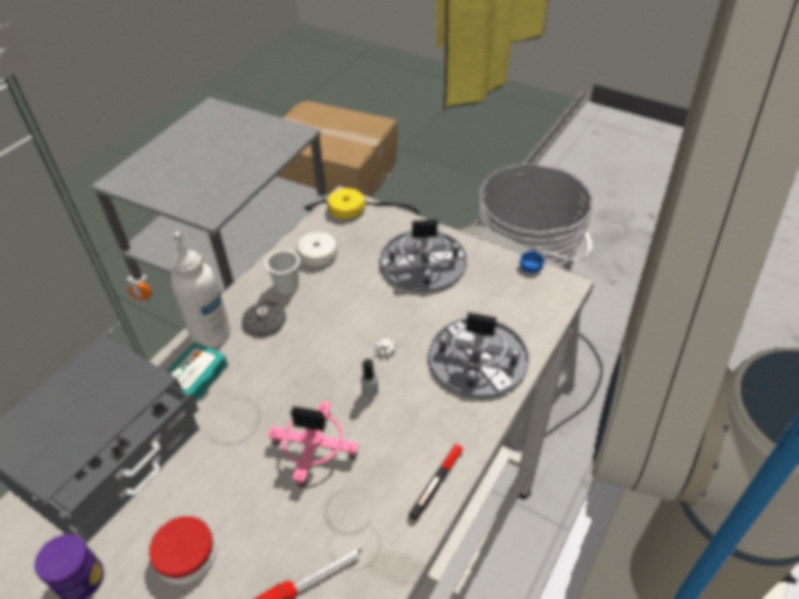

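Top view (1.56x): two dishes with stands at (433,377) and (532,250), and a pink look-alike at (250,288). I need a crop to tell which grip lies along its rib.

Run:
```python
from h import *
a=shot('top');b=shot('scene')
def c(d,u,v,r=45): return cv2.resize(d['img'][int(v)-r:int(v)+r,int(u)-r:int(u)+r,::-1],(400,300) if 0 else (300,300),interpolation=cv2.INTER_CUBIC)
t=np.hstack([c(a,278,242),c(a,341,160)])
s=np.hstack([c(b,306,222),c(b,271,160)])
cv2.imwrite('pics/crop.png',np.vstack([t,s]))
for u,v in((278,242),(341,160)): print(ray(a,u,v,5))
for u,v in((306,230),(271,168)): print(ray(b,u,v,5))
```

```text
[ 383.1 -191.2    5. ]
[ 577.8 -343.2    5. ]
[ 386.4 -185.     5. ]
[ 576.4 -337.     5. ]
```

View pics/crop.png

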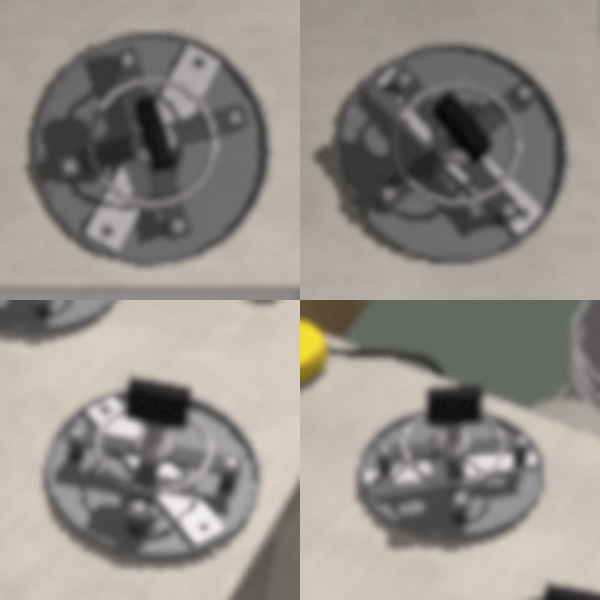

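stand_a is the far dish at top-image pixel (341,160): its grip lies along the rib and its feet are on it. The near stand at (278,242) sits diagonal to its rib, so that one is stand_b. The pink one at (160,185) is a decoy. Next I fit the grip box in both views.

```bash
cat > fit.py <<'E'
from h import *
from scipy.optimize import differential_evolution
from scipy.spatial.transform import Rotation as R
def masks(roi,S=4,thr=30):
    out=[]
    for n,(u,v,r) in roi.items():
        d=shot(n);g=d['img'].max(2)[v-r:v+r,u-r:u+r]
        g=cv2.resize(g,None,fx=S,fy=S,interpolation=cv2.INTER_LINEAR)
        m=(g<thr).astype(np.uint8)
        k,l,st,c=cv2.connectedComponentsWithStats(m)
        i=1+np.argmax(st[1:,4]);m=(l==i).astype(np.uint8)
        print(n,'blob',(c[i]/S+[u-r,v-r]).round(1),st[i,4]/S**2)
        out.append((d,u-r,v-r,m))
    return out
box=np.array([[a,b,c] for a in(-23,23) for b in(-7,7) for c in(-18,18)])
def iou(p,ms,S=4):
    x,y,z,yaw,lean=p
    P=R.from_euler('ZX',[yaw,lean],degrees=True).apply(box)+[x,y,z];t=0
    for d,u0,v0,m in ms:
        q=(np.array([proj(d,a) for a in P])-[u0,v0]+.5)*S
        w=np.zeros_like(m);cv2.fillConvexPoly(w,cv2.convexHull(q.round().astype(np.int32)),1)
        t+=(w&m).sum()/(w|m).sum()
    return -t
def fit(ms,x,y,yaw,dy=25,z=(78,100)):
    r=differential_evolution(iou,[(x-30,x+30),(y-30,y+30),z,(yaw-dy,yaw+dy),(-10,10)],args=(ms,),maxiter=60,popsize=10,seed=1,polish=False)
    print('grip x y z yaw lean',r.x.round(1),'IoU sum',-r.fun);return r.x
E
python3 - <<'E'
from fit import *
ms=masks({'top':(343,155,22),'scene':(271,148,20)})
p=fit(ms,578,-343,35)
for d,u0,v0,m in ms: print(m.shape)
d=ms[0][0]
# dish rim & rib from crop (3.333x, origin 296,115)
for n,(u,v),z in(('rib1',(88,80),11),('rib2',(230,217),11),('L',(35,150),11),('R',(265,150),11),('T',(150,45),11),('B',(150,262),11)):
    print(n,ray(d,296+u/3.333,115+v/3.333,z))
o=ctrl.get_obs();M=R.from_rotvec(o['orientation']).as_matrix();print('tool y yaw',np.degrees(np.arctan2(M[1,1],M[0,1])),o['ee_pos'],o['t'])
E
```

```text
top blob [344.1 153.2] 124.4375
scene blob [271.9 147.6] 80.3125
grip x y z yaw lean [ 576.1 -335.5   78.1   35.1  -10. ] IoU sum 1.009301918010046
(176, 176)
(160, 160)
rib1 [ 628.4 -299.8   11. ]
rib2 [ 526.8 -396.3   11. ]
L [ 576.6 -260.7   11. ]
R [ 575.5 -423.4   11. ]
T [ 654.5 -345.2   11. ]
B [ 494.8 -339.    11. ]
tool y yaw -77.17838877007063 [ 138.70297339 -609.30998222  404.39370257] 0.3
```

Run:
```python
from fit import *
for thr in (40,55):
    ms=masks({'top':(343,155,22),'scene':(271,148,20)},thr=thr)
    p=fit(ms,578,-343,35,z=(70,110)); print(iou(p,ms[:1]),iou(p,ms[1:]))
L=[]
for d,u0,v0,m in ms:
    g=cv2.resize(d['img'][v0:v0+40,u0:u0+40,::-1],(400,400),interpolation=cv2.INTER_NEAREST)
    P=R.from_euler('ZX',[p[3],p[4]],degrees=True).apply(box)+p[:3]
    q=(np.array([proj(d,a) for a in P])-[u0,v0]+.5)*10
    cv2.polylines(g,[cv2.convexHull(q.astype(np.int32))],1,(0,255,0),1);L.append(g)
cv2.imwrite('pics/fit.png',np.hstack(L))
A=[];B=[]
for (u,v),(d,*_) in zip(((344.1,153.2),(271.9,147.6)),ms):
    T=np.array(d['cam_to_world']);r=T[:3,:3]@np.linalg.solve(np.array(d['intrinsics']),[u,v,1]);r/=np.linalg.norm(r)
    Q=np.eye(3)-np.outer(r,r);A.append(Q);B.append(Q@T[:3,3])
print('tri',np.linalg.solve(sum(A),sum(B)))
```

```text
top blob [344.2 153.1] 152.9375
scene blob [272.  147.3] 103.3125
grip x y z yaw lean [ 575.2 -336.2   77.1   32.6   -9.9] IoU sum 1.2358149097279532
-0.7562111801242236 -0.4796037296037296
top blob [344.2 153. ] 193.3125
scene blob [272.2 147.1] 130.75
grip x y z yaw lean [ 571.8 -336.    85.5   39.2   -9.4] IoU sum 1.4194927329723568
-0.823311484753491 -0.5961812482188658
tri [ 572.00635862 -336.01758245   83.79574938]
```

View pics/fit.png

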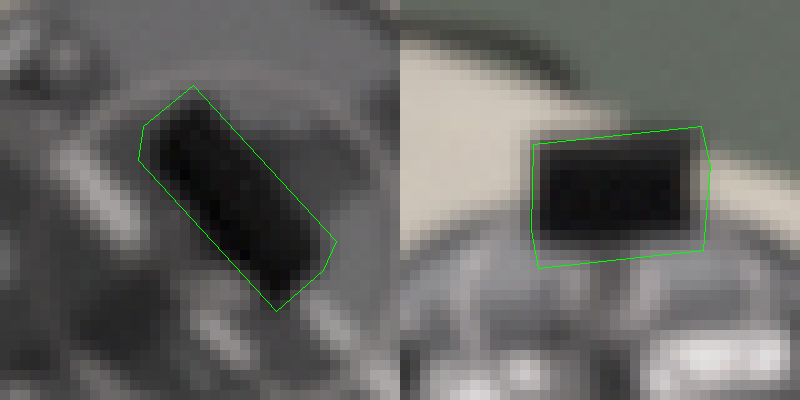

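Run:
```python
from fit import *
from scipy.spatial.transform import Rotation as R
# refine fit with z near physical value
ms=masks({'top':(343,155,22),'scene':(271,148,20)},thr=65)
p=fit(ms,574,-338,40,z=(86,93)); print(iou(p,ms[:1]),iou(p,ms[1:]))
o=ctrl.get_obs();R0=R.from_rotvec(o['orientation'])
for yaw in (37,p[3]):
    S=R.from_euler('ZX',[yaw,-7],degrees=True)
    M=S.as_matrix();z=-M[:,2];y=-M[:,1];x=np.cross(y,z)
    Rt=R.from_matrix(np.c_[x,y,z]);rv=(Rt*R0.inv()).as_rotvec()
    print(yaw,'twist units',(rv/.5).round(3),'TCP-grip',(-163*z).round(1))
print(o['ee_pos'],o['t'])
```

```text
top blob [344.2 152.9] 232.375
scene blob [272.3 147. ] 146.0625
grip x y z yaw lean [ 569.6 -334.4   89.4   40.8   -7.6] IoU sum 1.4615775770087818
-0.8129514321295144 -0.6486261448792673
37 twist units [-0.223 -0.104  0.843] TCP-grip [-12.   15.9 161.8]
40.76894105182536 twist units [-0.22  -0.111  0.974] TCP-grip [-13.   15.  161.8]
[ 138.73332923 -609.38887821  404.68680637] 0.6
```

>>> send_rows([
  {"translation": [0.25,0,0],"twist": [0,0,0]},
  {"translation": [0.5,0.1,0],"twist": [0,0,0]},
  {"translation": [0.75,0.3,0],"twist": [0,0,0]},
  {"translation": [1,0.5,0],"twist": [0,0,0]},
  {"translation": [1,0.7,0],"twist": [0,0,0]},
  {"translation": [1,0.8,0],"twist": [0,0,0]},
  {"translation": [1,0.8,0],"twist": [0,0,0]},
  {"translation": [1,0.8,0],"twist": [0,0,0]},
  {"translation": [1,0.8,0],"twist": [0,0,0]},
  {"translation": [1,0.8,0],"twist": [0,0,0]},
], grip=-1)

```text
t: 1.6
ee_pos: [238.4, -530.1, 404.7]
orientation: [3.122, 0.349, 0.0]
ft_force: [-0.4, -0.4, -0.1]
width: 87.9
```

>>> send_rows([
  {"translation": [0.3,0.2,0],"twist": [0,0,0]},
  {"translation": [0.6,0.45,0],"twist": [0,0,0]},
  {"translation": [1,0.7,0],"twist": [0,0,0]},
  {"translation": [1,0.7,0],"twist": [0,0,0.3]},
  {"translation": [1,0.7,0],"twist": [-0.1,-0.05,0.5]},
  {"translation": [1,0.7,0],"twist": [-0.22,-0.108,0.7]},
  {"translation": [1,0.7,0],"twist": [-0.22,-0.108,0.93]},
  {"translation": [1,0.7,0],"twist": [-0.22,-0.108,0.93]},
  {"translation": [1,0.7,0],"twist": [-0.22,-0.108,0.93]},
  {"translation": [1,0.7,0],"twist": [-0.22,-0.108,0.93]},
])

```text
t: 2.6
ee_pos: [338.7, -459.7, 404.6]
orientation: [2.85, 1.019, 0.062]
ft_force: [-0.3, -0.1, -0.6]
width: 87.7
```

>>> send_rows([
  {"translation": [0.2,0.14,0],"twist": [0,0,0]},
  {"translation": [0.4,0.28,0],"twist": [0,0,0]},
  {"translation": [0.6,0.42,0],"twist": [0,0,0]},
  {"translation": [0.8,0.56,0],"twist": [0,0,0]},
  {"translation": [1,0.7,0],"twist": [0,0,0]},
  {"translation": [1,0.7,0],"twist": [0,0,0]},
  {"translation": [1,0.7,0],"twist": [0,0,0]},
  {"translation": [1,0.7,0],"twist": [0,0,0]},
  {"translation": [1,0.7,0],"twist": [0,0,0]},
  {"translation": [1,0.7,0],"twist": [0,0,0]},
])

```text
t: 3.6
ee_pos: [438.1, -389.9, 404.7]
orientation: [2.849, 1.021, 0.062]
ft_force: [-0.7, 0.2, 0.0]
width: 87.9
```

>>> send_rows([
  {"translation": [0.2,0.14,0],"twist": [0,0,0]},
  {"translation": [0.4,0.28,0],"twist": [0,0,0]},
  {"translation": [0.6,0.42,-0.1],"twist": [0,0,0]},
  {"translation": [0.8,0.56,-0.2],"twist": [0,0,0]},
  {"translation": [1,0.7,-0.3],"twist": [0,0,0]},
  {"translation": [1,0.7,-0.4],"twist": [0,0,0]},
  {"translation": [1,0.7,-0.5],"twist": [0,0,0]},
  {"translation": [1,0.7,-0.5],"twist": [0,0,0]},
  {"translation": [1,0.7,-0.5],"twist": [0,0,0]},
  {"translation": [1,0.7,-0.5],"twist": [0,0,0]},
])

```text
t: 4.6
ee_pos: [538.3, -320.1, 355.3]
orientation: [2.849, 1.021, 0.063]
ft_force: [0.1, -0.4, 0.6]
width: 87.9
```

>>> send_rows([
  {"translation": [0.1,0.0,0],"twist": [0,0,0]},
  {"translation": [0.15,0.05,-0.1],"twist": [0,0,0]},
  {"translation": [0.15,0.05,-0.2],"twist": [0,0,0]},
  {"translation": [0.15,0.05,-0.3],"twist": [0,0,0]},
  {"translation": [0.15,0.05,-0.4],"twist": [0,0,0]},
  {"translation": [0.15,0.05,-0.5],"twist": [0,0,0]},
  {"translation": [0.15,0.05,-0.5],"twist": [0,0,0]},
  {"translation": [0.15,0.05,-0.5],"twist": [0,0,0]},
  {"translation": [0.15,0.05,-0.5],"twist": [0,0,0]},
  {"translation": [0.15,0.05,-0.5],"twist": [0,0,0]},
])

```text
t: 5.6
ee_pos: [553.9, -314.5, 305.3]
orientation: [2.848, 1.022, 0.063]
ft_force: [1.5, -0.8, 0.4]
width: 87.5
```

Run:
```python
from h import *
from scipy.spatial.transform import Rotation as R
o=ctrl.get_obs();M=R.from_rotvec(o['orientation']).as_matrix();L=[]
for n,(u,v) in {'top':(341,155),'scene':(271,150)}.items():
    d=shot(n);g=cv2.resize(d['img'][v-50:v+50,u-50:u+50,::-1],(400,400),interpolation=cv2.INTER_CUBIC)
    for s in(0,50,100):
        q=(proj(d,o['ee_pos']+M[:,2]*(163+s))-[u-50,v-50]+.5)*4; cv2.circle(g,tuple(int(i) for i in q),3,(0,255,0),-1)
    L.append(g)
cv2.imwrite('pics/pre.png',np.hstack(L));print(o['ee_pos'],(o['ee_pos']+M[:,2]*163).round(1),M[:,2])
```

```text
[ 553.89304209 -314.52564619  305.26864166] [ 566.6 -329.8  143.5] [ 0.0778992  -0.09400845 -0.99251908]
```

View pics/pre.png

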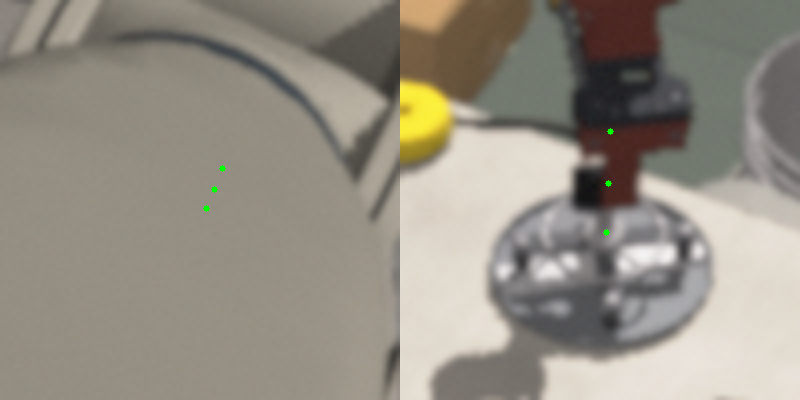

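The scene crop shows the near finger in front of the grip, with the predicted axis point at (608,184) on the grip's centre at about (607,185). The arm hides the top view. I'll go down along the tool axis.

>>> send_rows([
  {"translation": [0.01,-0.01,-0.1],"twist": [0,0,0]},
  {"translation": [0.016,-0.02,-0.2],"twist": [0,0,0]},
  {"translation": [0.024,-0.03,-0.3],"twist": [0,0,0]},
  {"translation": [0.032,-0.04,-0.4],"twist": [0,0,0]},
  {"translation": [0.04,-0.048,-0.48],"twist": [0,0,0]},
  {"translation": [0.044,-0.053,-0.55],"twist": [0,0,0]},
  {"translation": [0.044,-0.053,-0.55],"twist": [0,0,0]},
  {"translation": [0.044,-0.053,-0.55],"twist": [0,0,0]},
  {"translation": [0.044,-0.053,-0.55],"twist": [0,0,0]},
  {"translation": [0.044,-0.053,-0.55],"twist": [0,0,0]},
])

```text
t: 6.7
ee_pos: [558.3, -319.8, 250.2]
orientation: [2.848, 1.022, 0.063]
ft_force: [0.0, 0.5, 0.3]
width: 88.0
```

>>> send_rows([
  {"translation": [0,0,0],"twist": [0,0,0]},
  {"translation": [0,0,0],"twist": [0,0,0]},
  {"translation": [0,0,0],"twist": [0,0,0]},
  {"translation": [0,0,0],"twist": [0,0,0]},
  {"translation": [0,0,0],"twist": [0,0,0]},
  {"translation": [0,0,0],"twist": [0,0,0]},
  {"translation": [0,0,0],"twist": [0,0,0]},
  {"translation": [0,0,0],"twist": [0,0,0]},
  {"translation": [0,0,0],"twist": [0,0,0]},
  {"translation": [0,0,0],"twist": [0,0,0]},
], grip=1)

```text
t: 7.7
ee_pos: [558.3, -319.8, 249.8]
orientation: [2.848, 1.022, 0.063]
ft_force: [0.6, 0.1, 0.7]
width: 13.4
```

Opening of 13.4 mm matches the 14 mm grip, and the force is near zero. I'll lift 15 mm and work out the levelling and turn.

>>> send_rows([
  {"translation": [0,0,0.03],"twist": [0,0,0]},
  {"translation": [0,0,0.06],"twist": [0,0,0]},
  {"translation": [0,0,0.09],"twist": [0,0,0]},
  {"translation": [0,0,0.12],"twist": [0,0,0]},
  {"translation": [0,0,0.15],"twist": [0,0,0]},
  {"translation": [0,0,0.15],"twist": [0,0,0]},
  {"translation": [0,0,0.15],"twist": [0,0,0]},
  {"translation": [0,0,0.15],"twist": [0,0,0]},
  {"translation": [0,0,0.15],"twist": [0,0,0]},
  {"translation": [0,0,0.15],"twist": [0,0,0]},
])

```text
t: 8.7
ee_pos: [558.1, -319.7, 264.5]
orientation: [2.849, 1.023, 0.062]
ft_force: [-0.2, 0.4, -2.6]
width: 14.1
```

Run:
```python
from h import *
from scipy.spatial.transform import Rotation as R
o=ctrl.get_obs();R0=R.from_rotvec(o['orientation'])
Rt=R.from_matrix(np.array([[1,0,0],[0,-1,0],[0,0,-1]]).T)
rv=(Rt*R0.inv()).as_rotvec();print((rv/.5).round(3),o['ee_pos'],o['ft_force'],o['width'],np.degrees(o['qpos']).round(0))
for k in(.25,.5,.75,1):
    M=(R.from_rotvec(rv*k)*R0).as_matrix();print(k,(np.array([576,-343,0])*k+(1-k)*(o['ee_pos']+M[:,2]*0)+M[:,2]*240).round(1))
d=shot('scene');cv2.imwrite('pics/lift.png',cv2.resize(d['img'][100:220,200:360,::-1],(640,480),interpolation=cv2.INTER_CUBIC))
```

```text
[ 0.233  0.083 -1.377] [ 558.08222757 -319.6784487   264.51884495] [-0.24460615  0.41848561 -2.62994048] 14.142203919177176 [-30.  35.  97.  -4.  41.  23.]
0.25 [ 575.  -343.6  -40.6]
0.5 [ 574.3 -344.2 -107.3]
0.75 [ 574.6 -343.9 -173.8]
1 [ 576. -343. -240.]
```

View pics/lift.png

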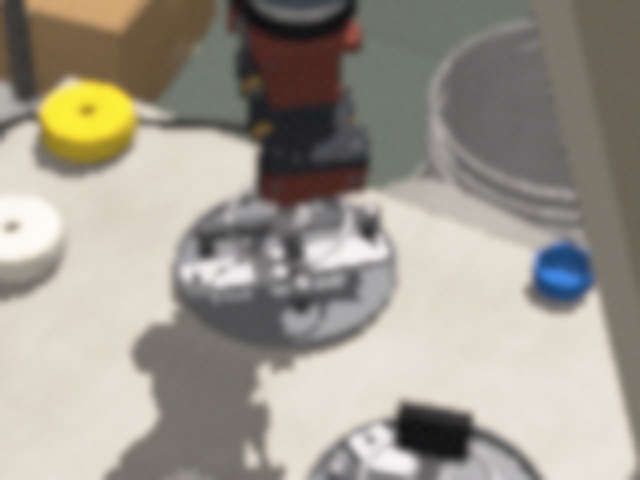

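Lifted clear, with -2.6 N on the wrist matching about 0.27 kg. Now the turn and levelling in two halves.

>>> send_rows([
  {"translation": [0.015,-0.02,0],"twist": [0.02,0.007,-0.115]},
  {"translation": [0.03,-0.04,0],"twist": [0.039,0.014,-0.23]},
  {"translation": [0.045,-0.06,0],"twist": [0.058,0.021,-0.345]},
  {"translation": [0.06,-0.08,0],"twist": [0.078,0.028,-0.46]},
  {"translation": [0.075,-0.1,0],"twist": [0.098,0.035,-0.575]},
  {"translation": [0.09,-0.115,0],"twist": [0.117,0.042,-0.689]},
  {"translation": [0.09,-0.115,0],"twist": [0.117,0.042,-0.689]},
  {"translation": [0.09,-0.115,0],"twist": [0.117,0.042,-0.689]},
  {"translation": [0.09,-0.115,0],"twist": [0.117,0.042,-0.689]},
  {"translation": [0.09,-0.115,0],"twist": [0.117,0.042,-0.689]},
])

```text
t: 9.75
ee_pos: [567.0, -331.1, 264.7]
orientation: [3.038, 0.529, 0.032]
ft_force: [-0.6, 0.8, -2.4]
width: 14.2
```

>>> send_rows([
  {"translation": [0.015,-0.02,0],"twist": [0.02,0.007,-0.115]},
  {"translation": [0.03,-0.04,0],"twist": [0.039,0.014,-0.23]},
  {"translation": [0.045,-0.06,0],"twist": [0.058,0.021,-0.345]},
  {"translation": [0.06,-0.08,0],"twist": [0.078,0.028,-0.46]},
  {"translation": [0.075,-0.1,0],"twist": [0.098,0.035,-0.575]},
  {"translation": [0.09,-0.115,0],"twist": [0.117,0.042,-0.689]},
  {"translation": [0.09,-0.115,0],"twist": [0.117,0.042,-0.689]},
  {"translation": [0.09,-0.115,0],"twist": [0.117,0.042,-0.689]},
  {"translation": [0.09,-0.115,0],"twist": [0.117,0.042,-0.689]},
  {"translation": [0.09,-0.115,0],"twist": [0.117,0.042,-0.689]},
])

```text
t: 10.75
ee_pos: [576.1, -342.5, 264.7]
orientation: [-3.141, -0.001, 0.0]
ft_force: [0.9, 0.4, -2.5]
width: 14.1
```

>>> send_rows([
  {"translation": [0,0,-0.03],"twist": [0,0,0]},
  {"translation": [0,0,-0.06],"twist": [0,0,0]},
  {"translation": [0,0,-0.09],"twist": [0,0,0]},
  {"translation": [0,0,-0.11],"twist": [0,0,0]},
  {"translation": [0,0,-0.13],"twist": [0,0,0]},
  {"translation": [0,0,-0.14],"twist": [0,0,0]},
  {"translation": [0,0,-0.15],"twist": [0,0,0]},
  {"translation": [0,0,-0.15],"twist": [0,0,0]},
  {"translation": [0,0,-0.15],"twist": [0,0,0]},
  {"translation": [0,0,-0.15],"twist": [0,0,0]},
])

```text
t: 11.75
ee_pos: [576.2, -342.7, 249.8]
orientation: [-3.141, 0.001, -0.0]
ft_force: [-0.8, -0.2, -3.1]
width: 14.1
```

Run:
```python
from h import *
d=shot('scene');cv2.imwrite('pics/turn.png',cv2.resize(d['img'][120:200,220:327,::-1],(640,480),interpolation=cv2.INTER_CUBIC))
```

```text
(no output)
```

View pics/turn.png

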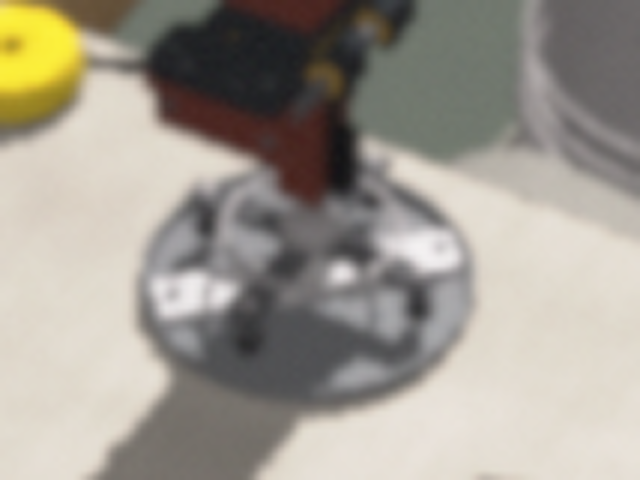

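The feet at (245,335) and (415,305) are now beside the rib, which shows at (180,295) and (440,250). Lowering slowly until contact.

>>> send_rows([
  {"translation": [0,0,-0.01],"twist": [0,0,0]},
  {"translation": [0,0,-0.015],"twist": [0,0,0]},
  {"translation": [0,0,-0.02],"twist": [0,0,0]},
  {"translation": [0,0,-0.025],"twist": [0,0,0]},
  {"translation": [0,0,-0.03],"twist": [0,0,0]},
  {"translation": [0,0,-0.03],"twist": [0,0,0]},
  {"translation": [0,0,-0.03],"twist": [0,0,0]},
  {"translation": [0,0,-0.03],"twist": [0,0,0]},
  {"translation": [0,0,-0.03],"twist": [0,0,0]},
  {"translation": [0,0,-0.03],"twist": [0,0,0]},
])

```text
t: 12.8
ee_pos: [576.1, -342.7, 246.7]
orientation: [-3.141, 0.001, 0.0]
ft_force: [0.7, -0.0, -2.8]
width: 13.9
```

>>> send_rows([
  {"translation": [0,0,-0.005],"twist": [0,0,0]},
  {"translation": [0,0,-0.01],"twist": [0,0,0]},
  {"translation": [0,0,-0.015],"twist": [0,0,0]},
  {"translation": [0,0,-0.02],"twist": [0,0,0]},
  {"translation": [0,0,-0.02],"twist": [0,0,0]},
  {"translation": [0,0,-0.02],"twist": [0,0,0]},
  {"translation": [0,0,-0.02],"twist": [0,0,0]},
  {"translation": [0,0,-0.02],"twist": [0,0,0]},
  {"translation": [0,0,-0.02],"twist": [0,0,0]},
  {"translation": [0,0,-0.02],"twist": [0,0,0]},
])

```text
t: 13.8
ee_pos: [576.1, -342.7, 244.7]
orientation: [-3.141, 0.001, -0.0]
ft_force: [-1.8, 0.0, -1.1]
width: 13.8
```

>>> send_rows([
  {"translation": [0,0,-0.002],"twist": [0,0,0]},
  {"translation": [0,0,-0.004],"twist": [0,0,0]},
  {"translation": [0,0,-0.006],"twist": [0,0,0]},
  {"translation": [0,0,-0.008],"twist": [0,0,0]},
  {"translation": [0,0,-0.01],"twist": [0,0,0]},
  {"translation": [0,0,-0.01],"twist": [0,0,0]},
  {"translation": [0,0,-0.01],"twist": [0,0,0]},
  {"translation": [0,0,-0.01],"twist": [0,0,0]},
  {"translation": [0,0,-0.01],"twist": [0,0,0]},
  {"translation": [0,0,-0.01],"twist": [0,0,0]},
])

```text
t: 14.8
ee_pos: [576.1, -342.7, 244.4]
orientation: [-3.141, 0.001, -0.0]
ft_force: [-3.3, 1.3, 7.0]
width: 14.0
```

Contact: +7 N at TCP z 244.4, close to the predicted 244 to 247. Opening, then going straight up.

>>> send_rows([
  {"translation": [0,0,0],"twist": [0,0,0]},
  {"translation": [0,0,0],"twist": [0,0,0]},
  {"translation": [0,0,0],"twist": [0,0,0]},
  {"translation": [0,0,0],"twist": [0,0,0]},
  {"translation": [0,0,0],"twist": [0,0,0]},
  {"translation": [0,0,0],"twist": [0,0,0]},
  {"translation": [0,0,0],"twist": [0,0,0]},
  {"translation": [0,0,0],"twist": [0,0,0]},
  {"translation": [0,0,0],"twist": [0,0,0]},
  {"translation": [0,0,0],"twist": [0,0,0]},
], grip=-1)

```text
t: 15.8
ee_pos: [576.1, -342.7, 243.7]
orientation: [-3.141, 0.001, 0.0]
ft_force: [0.0, 0.4, -0.9]
width: 87.0
```

>>> send_rows([
  {"translation": [0,0,0.1],"twist": [0,0,0]},
  {"translation": [0,0,0.25],"twist": [0,0,0]},
  {"translation": [0,0,0.4],"twist": [0,0,0]},
  {"translation": [0,0,0.6],"twist": [0,0,0]},
  {"translation": [0,0,0.8],"twist": [0,0,0]},
  {"translation": [0,0,1],"twist": [0,0,0]},
  {"translation": [0,0,1],"twist": [0,0,0]},
  {"translation": [0,0,1],"twist": [0,0,0]},
  {"translation": [0,0,1],"twist": [0,0,0]},
  {"translation": [0,0,1],"twist": [0,0,0]},
])

```text
t: 16.8
ee_pos: [575.8, -342.5, 342.6]
orientation: [-3.14, 0.001, 0.003]
ft_force: [-0.0, -0.1, -0.2]
width: 87.7
```

>>> send_rows([
  {"translation": [-0.2,-0.2,0.2],"twist": [0,0,0]},
  {"translation": [-0.4,-0.4,0.4],"twist": [0,0,0]},
  {"translation": [-0.6,-0.6,0.6],"twist": [0,0,0]},
  {"translation": [-0.8,-0.8,0.6],"twist": [0,0,0]},
  {"translation": [-1,-1,0.6],"twist": [0,0,0]},
  {"translation": [-1,-1,0.6],"twist": [0,0,0]},
  {"translation": [-1,-1,0.6],"twist": [0,0,0]},
  {"translation": [-1,-1,0.6],"twist": [0,0,0]},
  {"translation": [-1,-1,0.6],"twist": [0,0,0]},
  {"translation": [-1,-1,0.6],"twist": [0,0,0]},
])

```text
t: 17.8
ee_pos: [476.8, -442.0, 403.4]
orientation: [-3.141, -0.001, 0.0]
ft_force: [-0.1, -0.4, 0.6]
width: 88.0
```

>>> send_rows([
  {"translation": [-0.2,-0.2,0],"twist": [0,0,0]},
  {"translation": [-0.4,-0.4,0],"twist": [0,0,0]},
  {"translation": [-0.6,-0.6,0],"twist": [0,0,0]},
  {"translation": [-0.8,-0.8,0],"twist": [0,0,0]},
  {"translation": [-1,-1,0],"twist": [0,0,0]},
  {"translation": [-1,-1,0],"twist": [0,0,0]},
  {"translation": [-1,-1,0],"twist": [0,0,0]},
  {"translation": [-1,-1,0],"twist": [0,0,0]},
  {"translation": [-1,-1,0],"twist": [0,0,0]},
  {"translation": [-1,-1,0],"twist": [0,0,0]},
])

```text
t: 18.8
ee_pos: [376.9, -542.0, 403.7]
orientation: [-3.141, -0.001, -0.0]
ft_force: [-0.1, 0.5, -0.2]
width: 87.8
```

Run:
```python
from h import *
a=shot('top');b=shot('scene')
def c(d,u,v,r=45): return cv2.resize(d['img'][v-r:v+r,u-r:u+r,::-1],(300,300),interpolation=cv2.INTER_CUBIC)
cv2.imwrite('pics/end.png',np.vstack([np.hstack([c(a,278,242),c(a,341,160)]),np.hstack([c(b,306,222),c(b,271,160)])]))
for n,d in(('top',a),('scene',b)): print(n,'grip, base centre px',proj(d,[576,-343,84]),proj(d,[576,-343,33]))
```

```text
top grip, base centre px [347.  150.8] [343.  157.4]
scene grip, base centre px [272.4 145.8] [272.2 159.6]
```

View pics/end.png

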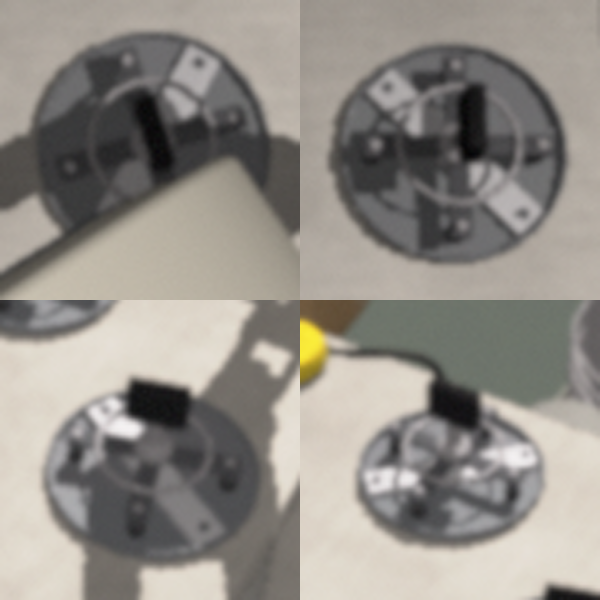

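The top-right crop shows stand_a's bars diagonal to the rib, with all four feet on the floor: (376,145), (543,145), (455,65), (455,228). The grip is at (347.6,152) in image pixels, against (347,150.8) predicted for a level, centred stand. stand_b looks unchanged. Handing in.

```bash
python3 -c "
from workcell import ctrl
print(ctrl.close_job())"
```

```text
the job is handed in; nothing more can be done
None
```

The rocking stand (the far dish) is now turned about 45° to its rib, resting on the dish floor and released. I handed the job in just after 18.9 s; no verdict is reported.

**What I did:** I gripped stand_a's grip with the tool tilted 7° to match its lean, and lifted it 15 mm inside the dish. I levelled it while turning it about -40°, and lowered it onto the floor. It touched at TCP height 244 mm with about 7 N. I then opened the gripper and moved the arm well away.

**Last checks:**
- **Feet:** all four are on the dish floor, clear of the rib.
- **Level and centred:** the grip is within about 1.5 px (roughly 3 mm) of where a level, centred stand should show.
- **stand_b:** it looks the same as at the start; I compared it by eye only, and the arm hid part of it in the final top view.
- **Arm:** the wrist force is near zero and the arm touches nothing.

**Disagreement:** my first automatic fit of the grip in the images was poor (overlap about 0.5 per view). I used a refitted position that agreed with triangulation and with the known lean, and the grasp confirmed it with a 13.4–14 mm opening on the 14 mm grip.

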